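# Unsnap the battery cover of an under-cabinet lamp

## Task

Take the battery cover off the under-cabinet lamp that lies on the counter: squeeze its snap tab in towards the grip rib, without straining the plastic, raise the cover until its two side ears are stopped by the lips above them, ease it just off them, draw it out from under the lips towards the tab's side and lift it away without wrenching it against the lamp. Then lay it gently, flat and right way up, on the wooden cutting board, let go, and leave everything else where it is.

Things in the scene. Friction and masses are not known exactly. Their poses are not given: they have to be found in the camera images.
- lamp: Grey metal under-cabinet lamp, 300 x 90 mm, lying light side down, immovable; battery compartment on top, closed by the cover. Origin: centre of its underside, x along its length to the latch end, z up. Latch end (x +46 to +150) 36 mm high, other end (x -150 to -51) 42 mm. Seated, the cover is parallel to the lamp, its origin 30 mm above the lamp's (up to 1 mm off in x, y).
- compartment (a point): Middle of the compartment's rim, 30 mm above the lamp's origin. A bezel on the lamp holds the cover: a catch over the tab's hook (edge at lamp x = +40, 24 mm wide, z 38 to 40.5 mm) and two side lips over the ears (x -2 to +16, |y| over 30.5, z 42.5 to 46.5 mm). The whole bezel may be set higher than this by 0 to 6 mm; its height is not measured: feel for it.
- cover: White plastic battery cover, loose, 50 to 100 g: plate 4 mm thick, x -50 to +12 mm (cheeks beside the tab, |y| over 13, to +44.8), y -28 to +28. Origin: underside of the plate, z up, x towards the tab. It comes off thus: tab kept pressed, raise it level till the ears meet the lips, ease down 0.5 to 1 mm, draw it 12 to 22 mm along +x, then up. Over 20 N between it and the lamp damages it.
- rib (a point): Middle of the top edge of the cover's upright grip rib, 40 mm above the cover's origin, at its x = -5 mm. The rib is 6 mm thick (x -8 to -2), 28 mm wide in y, serrated, and rises from the plate (4 mm). From its far face to the tab's outer face it is 47 mm at rest, 41 mm with the tab fully pressed. Axes as the cover's.
- ear (a point): Outer edge of the cover's +y ear, at its top: cover x = +13, y = +34, z = +4 mm; a like ear stands at -y. The ears (x +5 to +21, |y| 28 to 34, 4 mm thick) lie under the lips and meet them when the cover is raised 8.5 mm (bezel lowest) to 14.5 mm (highest). To pass over the catch it must be within 2 mm below that. Seated, it has 1.2 mm of play each way in x, 1.5 in y.
- snap_tab: Springy tab of the cover: upright paddle, 20 mm wide, 5 mm thick, 4 to 40 mm above the cover's underside. Origin: inner face, at that underside, cover x = +34 mm at rest. Its outer (+x) face, with a hook at the foot under the catch, is pressed towards the rib: it gives level, 5 mm frees the hook, stop at 6 mm. Takes 3 N at first, 8 N at 5 mm, 9 N at the stop; over 22 N cracks it.
- board: Wooden cutting board, 300 x 220 x 25 mm, not moving. Origin: centre of its underside, x along its length, z up; its top is 25 mm above the origin. The middle is free.
- spoon: Bystander: wooden spoon, 170 mm, lying along the board's length near its -y edge, about 88 mm from the middle line.
- salt_jar: Bystander: glass jar with steel lid, 40 mm across, 50 mm high, on the board near its (+x, +y) corner.
- cell0: Bystander: spare battery cell, 26 mm across, 49 mm high, upright on the counter about 40 mm beyond the lamp's latch end.
- cell1: Bystander: a second such cell beside it.
- mug: Bystander: white mug, 80 mm across, 90 mm high.
- oil_bottle: Bystander: green glass oil bottle, 66 mm across, 210 mm high.
- bowl: Bystander: dark wooden bowl, 150 mm across, 60 mm high.
Things that resemble listed ones, but are neither listed nor needed, are in the scene too. There is more than one size of the cover; the job needs the largest.

How it is judged:
By the outcome, as a careful person would: the job done as asked, in the order asked, and still so for the second after the job is handed in, with the robot touching nothing.
It also fails if it takes over 48 s, if anything falls off the work surface, if the arm or the gripper's body presses on something with over 40 N, if the wrist force passes 120 N, or if a joint passes its speed limit or range.

## Robot

A 6-joint arm with a two-finger parallel gripper is mounted at the origin on the work surface. World frame = base frame: x ahead of the robot, y to its left, z up, the work surface at z = 0. Lengths are in m, angles in rad, forces in N, time in s.
With the tool pointing down it reaches from about 0.35 to 0.775 m from the base axis. Payload 7.3 kg.
Tool frame: the origin (TCP) lies at the very end of the fingers, on their centre line; the grasp point (between the pads) lies 19 mm behind it; z points along the fingers, y is the line along which they close (so a half turn about z gives the same grasp; the last joint's range is limited). The gripper opens to 92 mm and grips with 3 to 60 N. Pads are 19 mm wide; open, the fingers measure 130 mm over their backs; the gripper's body (75 mm by 190 mm) begins 47 mm behind the grasp point.
Start: joints at [-1.495, 0.342, 1.524, -0, 1.275, -0.146], TCP at [0.116, -0.512, 0.227] pointing down, gripper open.
Joint ranges: [-2.53, 2.53], [-0.77, 2.02], [0.04, 2.7], [-1, 4.14], [0.28, 2.66], [-3.11, 3.11]. Speed limits (rad/s): [2.57, 2.57, 3.14, 3.14, 3.14, 3.14].

## Interface

Orientations are given as [roll, pitch, yaw] about the fixed x, y, z axes, in that order (R = Rz(yaw) Ry(pitch) Rx(roll)).
In Python, from cell import robot gives the robot as it stands. The module is installed in compiled form; this text tells all that it offers.
- The arm moves only by the tool arm_command, never from a script. Its argument "moves" is a list of rows, each a list of 3 entries, a list of its own where there are three numbers: the shift along the tool's x, y, z in m, then the turn, a rotation vector about the tool's x, y, z in rad, then the finger opening in m, from 0 to 0.0918. In form: [[[dx, dy, dz], [ax, ay, az], claw], ...]. A call has exactly 5 rows; each row is the pose to reach, as a shift and turn from the pose commanded when the call began, along the tool's axes at that moment; what a row does not reach only later rows make up. A row lasts 1/10 s, in which the tool goes at most 50 mm and 8.59 degrees, less where a joint would pass 70% of its speed; a pose out of reach is approached as far as the arm can. A call with a gripper value outside its range is refused whole. The fingers move at their own pace and stop on an object; "squeeze" is the grip in N (left out, the last holds). Time passes only in rows, so rows that repeat a pose let the fingers close, or fill a call up. It gives the time, the measured TCP pose, the force, the opening and the grip force at its end, in the units of the state.
- robot.observe(): the state, without advancing time (a new reading comes with each control period).
- robot.read_camera(name): name is "scene" or "side" or "wrist"; returns the picture (420x560x3 uint8, red, green, blue); there is no depth.
- robot.camera_model(name): a dict with "fx", "fy", "cx", "cy" (pixels), "k1" (the pictures are not rectified: a ray, as slopes to the right and down, at radius r is drawn at 1 + k1 r^2 times it, then the intrinsics apply), "R" (3x3) and "t" (3): a world point X has camera coordinates R X + t. Camera axes: x right, y down, z forward; pixel columns grow to the right and rows downward; lengths in m; the calibration is good to about 2 mm. A picture is of the moment at which its call begins: read the wrist's pose just before it. camera_model takes no time and is no camera call; for the wrist camera it gives the pose at the moment of the call.
- robot.hand_in(): hands the job in; it is judged then, once.
The state is a dict: "time": time; "qpos": joint angles; "qvel": joint speeds; "joint_efforts": joint torques, N m; "tool_pos": TCP position; "tool_rot": TCP orientation; "contact_force": force on the tool from outside, world axes, zero at the start; "torque": the same for the moment, N m; "opening": finger opening in m; "grip_force": force on a finger pad.
Only numpy, scipy, OpenCV 4.12 (cv2) and the standard library are available. Lean on these libraries where they do the work, as an engineer would, in place of code of your own. Each camera call takes 0.05 s, during which the arm holds its last target. There are 200 camera calls.

## Working session

There is one attempt and no reset: what is moved stays moved. The work goes in short steps, Python scripts to look and compute and a tool call to move; the robot and the scene stay as the last step left them, time stands still between calls to the robot, and variables do not carry over. Pictures are saved under pics/ and viewed, at most 10 in all, crops included, and the job is handed in when it is done.

Besides the shell and the picture viewer there is one more tool, called after "Request:" as a command line: name --argument value ..., lists and objects as JSON in quotes. arm_command: Moves the arm, as the interface text tells. Its arguments: {"type":"object","properties":{"moves":{"type":"array"},"squeeze":{"type":"number"}},"required":["moves"]}

```bash
mkdir -p pics
cat > h.py <<'E'
from cell import robot
import numpy as np, cv2
from scipy.spatial.transform import Rotation as Ro
def ray(m,u,v):
    K=np.array([[m['fx'],0,m['cx']],[0,m['fy'],m['cy']],[0,0,1.]])
    p=cv2.undistortPoints(np.array([[[u,v]]],float),K,np.array([m['k1'],0,0,0.]),None)[0,0]
    # iterate exact
    d=np.array([(u-m['cx'])/m['fx'],(v-m['cy'])/m['fy']]);s=d.copy()
    for _ in range(30): s=d/(1+m['k1']*(s@s))
    R=np.array(m['R']);t=np.array(m['t'])
    return -R.T@t, R.T@np.array([s[0],s[1],1])
def atz(m,u,v,z):
    o,d=ray(m,u,v); return o+d*(z-o[2])/d[2]
def proj(m,X):
    c=np.array(m['R'])@np.array(X)+np.array(m['t']); s=c[:2]/c[2]; s=s*(1+m['k1']*(s@s))
    return s*[m['fx'],m['fy']]+[m['cx'],m['cy']]
def save(n,f,crop=None,k=1):
    im=robot.read_camera(n)[:,:,::-1]
    cv2.imwrite('pics/raw_'+f,im)
    if crop: x0,y0,x1,y1=crop; im=im[y0:y1,x0:x1]
    if k!=1: im=cv2.resize(im,None,fx=k,fy=k,interpolation=cv2.INTER_CUBIC)
    cv2.imwrite('pics/'+f,im)
def tri(m1,p1,m2,p2):
    o1,d1=ray(m1,*p1);o2,d2=ray(m2,*p2)
    s=np.linalg.lstsq(np.c_[d1,-d2],o2-o1,rcond=None)[0]
    a=o1+d1*s[0];b=o2+d2*s[1]; return (a+b)/2,np.linalg.norm(a-b)
E
python3 - <<'E'
from h import *
save('scene','s1.png',k=1.42); save('side','d1.png',k=1.42)
print(robot.observe())
for n in ('scene','side','wrist'):
    m=robot.camera_model(n);print(n,m['fx'],m['k1'],-np.array(m['R']).T@m['t'])
m=robot.camera_model('wrist');print(m)
E
```

```text
{'time': 0.1, 'qpos': array([-1.49501682e+00,  3.42646186e-01,  1.52494452e+00,  1.35710033e-05,
        1.27540649e+00, -1.46016955e-01]), 'qvel': array([-0.00087057, -0.00078943, -0.0018836 ,  0.00046895,  0.00147839,
        0.00210459]), 'joint_efforts': array([ 1.63008372e-03, -4.32004058e+01, -2.44695014e+01,  7.19258236e-02,
        5.26417745e-02, -6.18128183e-05]), 'tool_pos': array([ 0.11547913, -0.511757  ,  0.22610999]), 'tool_rot': array([-3.14020495e+00, -2.17197611e-04,  2.21792353e-01]), 'contact_force': array([ 0.5292491 , -1.18288256, -0.50369227]), 'torque': array([-0.04245552,  0.0055927 ,  0.02879179]), 'grip_force': 0.0, 'opening': 0.09161888143811968}
scene 532.1903416102539 -0.01203036287460159 [1.74812161 0.00258359 1.03488955]
side 492.39896030513023 -0.15333413837803567 [ 0.32619334 -1.12299089  0.99353002]
wrist 313.0984864756804 -0.014288096510049347 [ 0.17817703 -0.49823728  0.38284274]
{'fx': 313.0984864756804, 'fy': 313.0984864756804, 'cx': 276.07161942836933, 'cy': 213.16120599714338, 'k1': -0.014288096510049347, 'R': array([[ 0.22001238, -0.97549559, -0.00170272],
       [-0.94549129, -0.21367417,  0.24574289],
       [-0.24008494, -0.05245657, -0.96933355]]), 't': array([-0.52457755, -0.03207649,  0.38774411])}
```

View pics/s1.png

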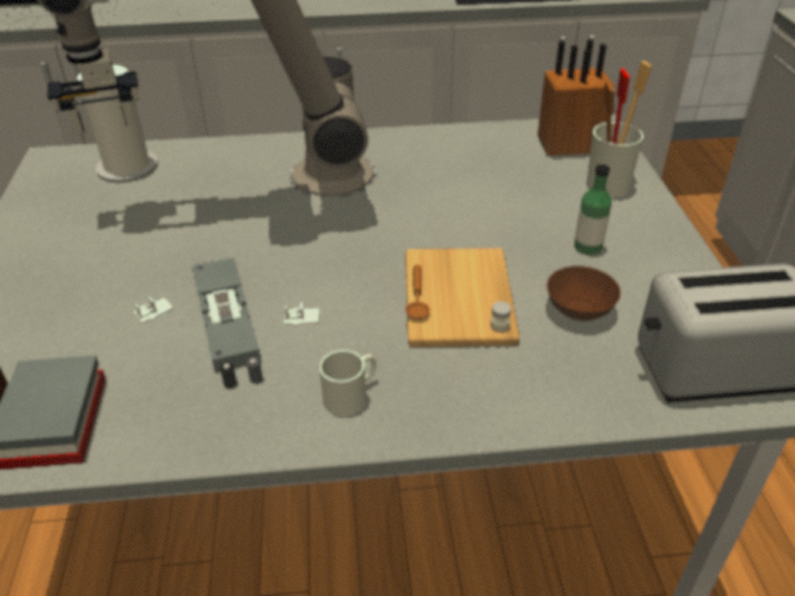

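View pics/d1.png

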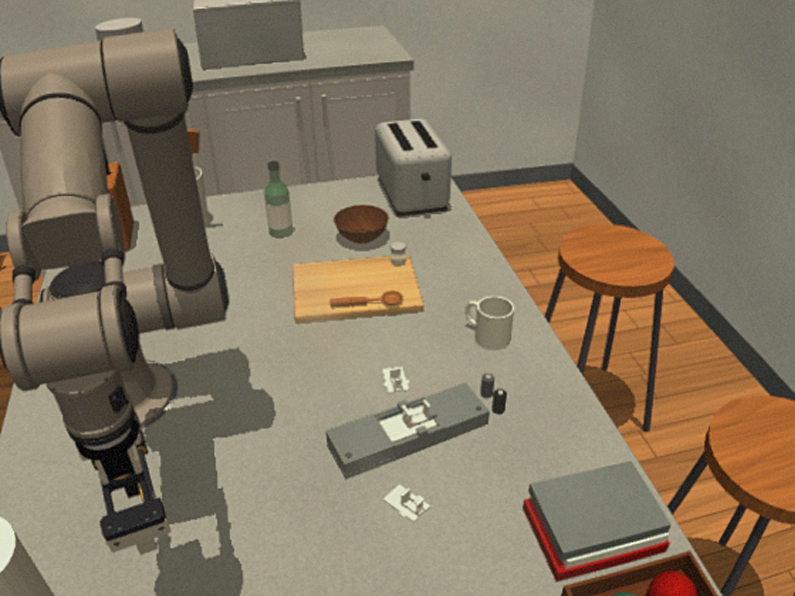

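The scene view shows the lamp around (225,313), with the cells at its near end (240,372) and the smaller loose covers beside it. The board is around (460,295). Next I'll get rough positions.

Run:
```python
from h import *
S=robot.camera_model('scene');D=robot.camera_model('side');k=1.42
for n,u,v,z in [('FL',194,264,.042),('FR',235,259,.042),('NL',213,370,.036),('NR',259,357,.036),('bFL',405,249,.025),('bFR',503,248,.025),('bNL',409,343,.025),('bNR',518,341,.025)]:
    print(n,atz(S,u/k,v/k,z).round(4))
for n,u,v,z in [('L',328,436,.042),('R',488,407,.036),('T',468,386,.036),('N',344,460,.042),('bL',292,262,.025),('bR',414,258,.025),('bNL',296,317,.025),('bNR',423,308,.025)]:
    print('side',n,atz(D,u/k,v/k,z).round(4))
```

```text
FL [ 0.4123 -0.3114  0.042 ]
FR [ 0.4043 -0.2239  0.042 ]
NL [ 0.7355 -0.245   0.036 ]
NR [ 0.7104 -0.1614  0.036 ]
bFL [0.3871 0.1507 0.025 ]
bFR [0.4083 0.3698 0.025 ]
bNL [0.6922 0.1248 0.025 ]
bNR [0.7101 0.3356 0.025 ]
side L [ 0.4006 -0.2468  0.042 ]
side R [ 0.7105 -0.2413  0.036 ]
side T [ 0.6914 -0.1763  0.036 ]
side N [ 0.4189 -0.3097  0.042 ]
side bL [0.4056 0.3715 0.025 ]
side bR [0.7089 0.3136 0.025 ]
side bNL [0.3883 0.1428 0.025 ]
side bNR [0.6759 0.1058 0.025 ]
```

```bash
cat >> h.py <<'E'
def plan(pos,yaw,n=5):
    """shift and turn in tool axes from the measured pose to a tool-down pose, and rows needed"""
    s=robot.observe(); R=Ro.from_euler('xyz',s['tool_rot']); T=Ro.from_euler('xyz',[np.pi,0,yaw])
    d=R.inv().apply(np.array(pos)-s['tool_pos']); w=(R.inv()*T).as_rotvec()
    print('shift',d.round(4),'turn',w.round(3),'rows',max(np.linalg.norm(d)/.05,np.linalg.norm(w)/.15).round(1));
E
python3 -c "
from h import *
plan([.565,-.235,.20],1.77)"
```

```text
shift [ 0.4994 -0.1711  0.0265] turn [-1.000e-03 -1.000e-03 -1.548e+00] rows 10.6
```

Request:
arm_command --moves '[[[0.042, -0.014, 0.0], [0, 0, -0.13], 0.0918], [[0.084, -0.028, 0.0], [0, 0, -0.26], 0.0918], [[0.126, -0.042, 0.005], [0, 0, -0.39], 0.0918], [[0.168, -0.056, 0.01], [0, 0, -0.52], 0.0918], [[0.21, -0.07, 0.012], [0, 0, -0.65], 0.0918]]'

```text
time: 0.6
tool_pos: [0.3061, -0.3962, 0.2141]
tool_rot: [-3.141, -0.0, 0.877]
contact_force: [0.8, -1.3, 0.5]
opening: 0.092
grip_force: 0.0
```

```bash
python3 -c "
from h import *
plan([.565,-.235,.20],1.77)"
```

```text
shift [0.2895 0.096  0.0141] turn [-0.001 -0.001 -0.893] rows 6.1
```

Request:
arm_command --moves '[[[0.041, 0.014, 0.002], [0, 0, -0.13], 0.0918], [[0.082, 0.028, 0.004], [0, 0, -0.26], 0.0918], [[0.124, 0.042, 0.006], [0, 0, -0.39], 0.0918], [[0.166, 0.055, 0.008], [0, 0, -0.52], 0.0918], [[0.208, 0.069, 0.01], [0, 0, -0.65], 0.0918]]'

```text
time: 1.1
tool_pos: [0.4928, -0.2814, 0.2043]
tool_rot: [-3.141, -0.0, 1.527]
contact_force: [-1.2, -1.0, 0.4]
opening: 0.0917
grip_force: 0.0
```

```bash
python3 -c "
from h import *
plan([.565,-.235,.20],1.77)"
```

```text
shift [0.0495 0.0701 0.0043] turn [-0.001 -0.    -0.243] rows 1.7
```

Request:
arm_command --moves '[[[0.02, 0.03, 0.002], [0, 0, -0.1], 0.0918], [[0.035, 0.05, 0.004], [0, 0, -0.2], 0.0918], [[0.0495, 0.07, 0.004], [0, 0, -0.243], 0.0918], [[0.0495, 0.07, 0.004], [0, 0, -0.243], 0.0918], [[0.0495, 0.07, 0.004], [0, 0, -0.243], 0.0918]]'

```text
time: 1.6
tool_pos: [0.5637, -0.2365, 0.2]
tool_rot: [-3.14, -0.001, 1.765]
contact_force: [-0.3, -0.5, 0.1]
opening: 0.0918
grip_force: 0.0
```

Run:
```python
from h import *
import json
m=robot.camera_model('wrist')
s=robot.observe();print(s['tool_pos'],s['tool_rot'],s['contact_force'])
save('wrist','w1.png',k=1.42)
json.dump({a:np.array(b).tolist() for a,b in m.items()},open('w1.json','w'))
```

```text
[ 0.56369936 -0.23651891  0.20004394] [-3.14027298e+00 -5.56341311e-04  1.76514868e+00] [-0.30592317 -0.52138956  0.08991641]
```

View pics/w1.png

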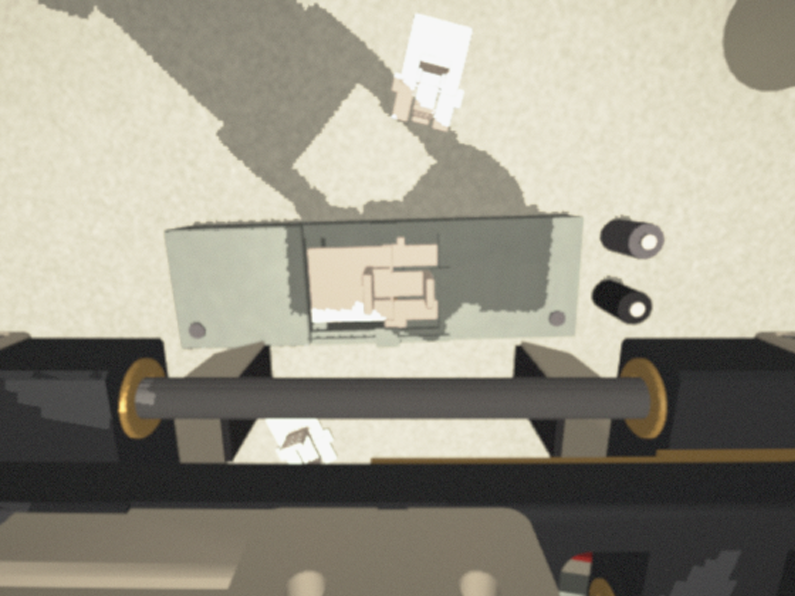

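Wrist view: the lamp's top corners are at (166,231), (182,347), (582,217) and (575,334). The cover is around (372,285), with the rib at (368,290) and the tab at (430,290). I'll enlarge the cover.

Run:
```python
from h import *
import json
im=cv2.imread('pics/raw_w1.png')[150:255,195:335]
cv2.imwrite('pics/w1c.png',cv2.resize(im,None,fx=5.6,fy=5.6,interpolation=cv2.INTER_CUBIC))
m=json.load(open('w1.json'));k=1.42
P=[atz(m,u/k,v/k,z) for u,v,z in [(166,231,.042),(182,347,.042),(582,217,.036),(575,334,.036)]]
print(np.round(P,4)); a,b,c,d=P
print(np.linalg.norm(a-b),np.linalg.norm(c-d),np.linalg.norm(a-c),np.linalg.norm(b-d))
print('centre',sum(P)/4,'yaw',[np.arctan2(*(q-p)[[1,0]]) for p,q in [(a,c),(b,d)]])
```

```text
[[ 0.3983 -0.2306  0.042 ]
 [ 0.4164 -0.3152  0.042 ]
 [ 0.6855 -0.1646  0.036 ]
 [ 0.706  -0.2496  0.036 ]]
0.08651679663287419 0.08746635819548114 0.2946775852226305 0.2970679431115232
centre [ 0.55154508 -0.2399841   0.039     ] yaw [np.float64(0.2260819956187658), np.float64(0.2228660887371646)]
```

View pics/w1c.png

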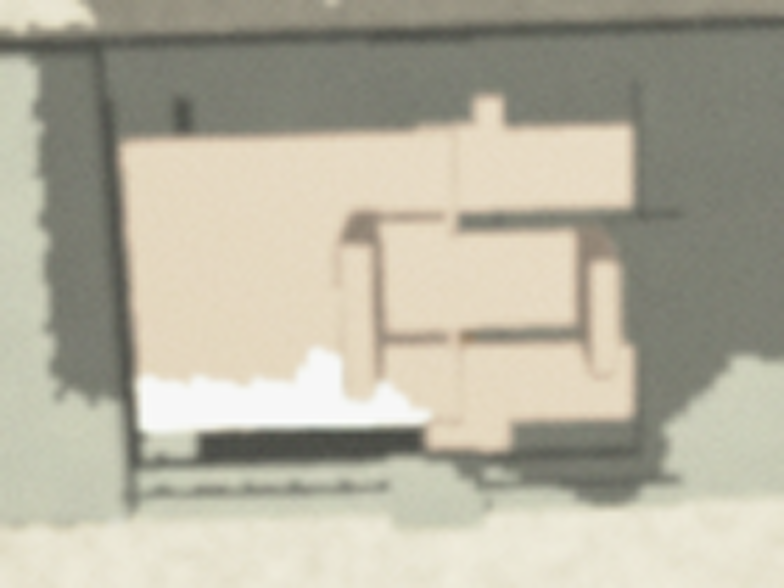

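The crop shows the rib's top strip centred at (357,317) and the tab's top strip at (605,317). The cover plate's left edge is at (120,140)–(137,430), and the ears are at (488,110) and (468,437).

Run:
```python
from h import *
import json
m=json.load(open('w1.json'))
f=lambda u,v,z:atz(m,195+(u+.0)/5.6-.4,150+v/5.6-.4,z)
r=f(357,317,.070);t=f(605,317,.070);print(r,t,np.linalg.norm(t-r),np.arctan2(*(t-r)[[1,0]]))
print('rib w',np.linalg.norm(f(357,238,.07)-f(357,395,.07)))
for yaw in(.224,):
  e=np.array([np.cos(yaw),np.sin(yaw),0]);n=np.array([-e[1],e[0],0])
  L=np.array([.55155,-.23998,0])
  for p in (r,t): print('lamp xy',(p-L)@e,(p-L)@n)
  # plate corners z .034
  for u,v,z in [(120,140,.034),(137,430,.034),(635,125,.034),(635,418,.034)]:
    p=f(u,v,z);print('plate',(p-L)@e,(p-L)@n)
  m2=robot.camera_model('scene')
```

```text
[ 0.54576155 -0.24056708  0.07      ] [ 0.58658211 -0.23251607  0.07      ] 0.04160693130830441 0.19473014388184381
rib w 0.02702182745869328
lamp xy -0.005774244582938361 0.0007133819267800846
lamp xy 0.03581486515953216 -0.0005042730829437313
plate -0.05038885903201582 0.027250354712785703
plate -0.051377417924662626 -0.028472838888887395
plate 0.04448944094381676 0.027202943835530825
plate 0.044222089830855085 -0.02886035256110675
```

Request:
arm_command --moves '[[[-0.001, -0.001, 0.035], [0, 0, -0.03], 0.08], [[-0.001, -0.001, 0.07], [0, 0, -0.03], 0.07], [[-0.001, -0.001, 0.105], [0, 0, -0.03], 0.066], [[-0.001, -0.001, 0.13], [0, 0, -0.03], 0.066], [[-0.001, -0.001, 0.149], [0, 0, -0.03], 0.066]]'

```text
time: 2.15
tool_pos: [0.5614, -0.2387, 0.0499]
tool_rot: [-3.14, -0.001, 1.793]
contact_force: [0.5, 0.2, -0.5]
opening: 0.0662
grip_force: 0.0
```

Run:
```python
from h import *
plan([.5631,-.2374,.0505],1.795)
save('side','d2.png',crop=(220,240,360,345),k=5.6)
s=robot.observe();print(s['contact_force'],s['opening'],s['tool_pos'],s['torque'])
```

```text
shift [ 0.0008  0.002  -0.0006] turn [-0.002 -0.001 -0.002] rows 0.0
[-1.42554497  0.92142014 -2.35408014] 0.06596173793712314 [ 0.56007921 -0.23792909  0.04724938] [ 0.05552617 -0.09385839  0.03721464]
```

View pics/d2.png

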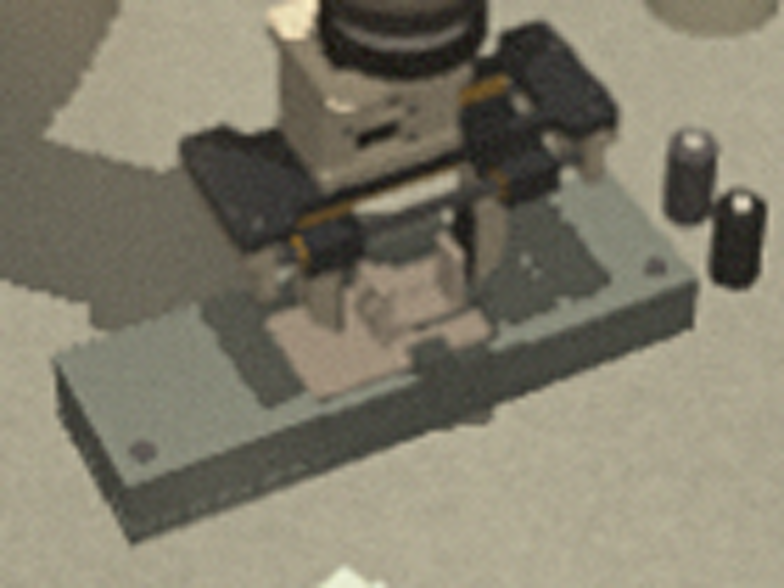

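Both fingers straddle the rib and tab with clearance: the rib finger is at (330,300), the tab finger at (490,240). I'll make a small correction and check that it settles.

Request:
arm_command --moves '[[[0, 0.001, 0], [0, 0, 0], 0.062], [[0, 0.001, 0], [0, 0, 0], 0.062], [[0, 0.001, 0], [0, 0, 0], 0.06], [[0, 0.001, 0], [0, 0, 0], 0.06], [[0, 0.001, 0], [0, 0, 0], 0.06]]' --squeeze 12

```text
time: 2.7
tool_pos: [0.5645, -0.238, 0.0525]
tool_rot: [3.141, 0.001, 1.795]
contact_force: [-0.5, -1.1, 0.4]
opening: 0.0598
grip_force: 0.0
```

Run:
```python
from h import *
s=robot.observe();print(s['contact_force'],s['opening'],s['tool_pos'],s['torque'])
plan([.5631,-.2374,.0505],1.795)
```

```text
[-0.53949696 -1.1008078   0.42681096] 0.059827141044595966 [ 0.56445565 -0.23800673  0.05253369] [-0.00187334 -0.12390636  0.0425687 ]
shift [ 0.0009 -0.0012  0.002 ] turn [ 0.001  0.001 -0.   ] rows 0.1
```

Request:
arm_command --moves '[[[0.001, -0.0015, 0.0015], [0, 0, 0], 0.056], [[0.001, -0.0015, 0.0015], [0, 0, 0], 0.054], [[0.001, -0.0015, 0.0015], [0, 0, 0], 0.052], [[0.001, -0.0015, 0.0015], [0, 0, 0], 0.05], [[0.001, -0.0015, 0.0015], [0, 0, 0], 0.048]]' --squeeze 12

```text
time: 3.2
tool_pos: [0.5633, -0.237, 0.0505]
tool_rot: [3.14, 0.001, 1.795]
contact_force: [4.8, 2.3, 0.5]
opening: 0.0485
grip_force: 2.4
```

Run:
```python
from h import *
s=robot.observe();print(s['contact_force'],s['opening'],s['tool_pos'],s['torque'],s['grip_force'])
```

```text
[4.77714123 2.28762828 0.46016947] 0.048530385603848036 [ 0.56331646 -0.2370421   0.05052947] [ 0.35781641 -0.91850991  0.05108259] 2.4050357937812805
```

Request:
arm_command --moves '[[[0, 0, 0], [0, 0, 0], 0.046], [[0, 0, 0], [0, 0, 0], 0.044], [[0, 0, 0], [0, 0, 0], 0.042], [[0, 0, 0], [0, 0, 0], 0.04], [[0, 0, 0], [0, 0, 0], 0.039]]' --squeeze 13

```text
time: 3.7
tool_pos: [0.5629, -0.2372, 0.0505]
tool_rot: [3.141, 0.001, 1.795]
contact_force: [4.9, 1.7, 2.4]
opening: 0.0408
grip_force: 13.0
```

Request:
arm_command --moves '[[[0, 0, 0], [0, 0, 0], 0.038], [[0, 0, 0], [0, 0, 0], 0.038], [[0, 0, 0], [0, 0, 0], 0.038], [[0, 0, 0], [0, 0, 0], 0.038], [[0, 0, 0], [0, 0, 0], 0.038]]' --squeeze 14

```text
time: 4.2
tool_pos: [0.5629, -0.2372, 0.0505]
tool_rot: [3.141, 0.001, 1.795]
contact_force: [4.5, 2.1, 2.7]
opening: 0.0405
grip_force: 14.0
```

Run:
```python
from h import *
s=robot.observe();print(s['contact_force'],s['opening'],s['tool_pos'],s['torque'],s['grip_force'])
```

```text
[4.52321325 2.06967541 2.66670723] 0.040546814329660154 [ 0.56288427 -0.2371737   0.05050613] [ 0.30994259 -0.87045607  0.00814196] 13.99084523320198
```

Request:
arm_command --moves '[[[0, 0.0004, 0], [0, 0, 0], 0.038], [[0, 0.0008, 0], [0, 0, 0], 0.038], [[0, 0.0012, 0], [0, 0, 0], 0.038], [[0, 0.0012, 0], [0, 0, 0], 0.038], [[0, 0.0012, 0], [0, 0, 0], 0.038]]'

```text
time: 4.7
tool_pos: [0.5629, -0.2372, 0.0504]
tool_rot: [-3.14, -0.0, 1.795]
contact_force: [-0.3, 1.1, 6.0]
opening: 0.0407
grip_force: 14.0
```

Request:
arm_command --moves '[[[0, 0, 0], [0, 0, 0], 0.038], [[0, 0, 0], [0, 0, 0], 0.038], [[0, 0, 0], [0, 0, 0], 0.038], [[0, 0, 0], [0, 0, 0], 0.038], [[0, 0, 0], [0, 0, 0], 0.038]]'

```text
time: 5.2
tool_pos: [0.5629, -0.2372, 0.0504]
tool_rot: [-3.14, -0.0, 1.795]
contact_force: [-0.3, 1.7, 4.4]
opening: 0.0408
grip_force: 14.0
```

Run:
```python
from h import *
s=robot.observe();print(s['contact_force'],s['opening'],s['tool_pos'],s['tool_rot'],s['torque'],s['grip_force'],s['joint_efforts'])
```

```text
[-0.2972756   1.6555769   4.38249718] 0.040835352823379294 [ 0.56294636 -0.23717765  0.05044351] [-3.14031094e+00 -5.61264660e-05  1.79468649e+00] [ 0.11195676 -0.21411798  0.05088062] 14.007232636213303 [-4.86968402e-01 -5.15245271e+01 -1.87039483e+01 -1.57749290e-01
  2.35178496e-02  3.03328957e-02]
```

Request:
arm_command --moves '[[[0, 0, -0.001], [0, 0, 0], 0.038], [[0, 0, -0.002], [0, 0, 0], 0.038], [[0, 0, -0.003], [0, 0, 0], 0.038], [[0, 0, -0.004], [0, 0, 0], 0.038], [[0, 0, -0.004], [0, 0, 0], 0.038]]'

```text
time: 5.7
tool_pos: [0.5632, -0.2369, 0.0541]
tool_rot: [-3.141, -0.0, 1.795]
contact_force: [-0.8, -0.8, -0.4]
opening: 0.0408
grip_force: 14.0
```

Run:
```python
from h import *
s=robot.observe();print(s['contact_force'],s['opening'],s['tool_pos'],s['tool_rot'],s['torque'],s['grip_force'])
```

```text
[-0.80909891 -0.76039281 -0.43116318] 0.04083462355631609 [ 0.56324268 -0.23688566  0.05408435] [-3.14070171e+00 -3.30891412e-04  1.79480229e+00] [ 0.01141529 -0.18136833 -0.0167444 ] 13.990989178419113
```

Request:
arm_command --moves '[[[0, 0, -0.001], [0, 0, 0], 0.038], [[0, 0, -0.002], [0, 0, 0], 0.038], [[0, 0, -0.003], [0, 0, 0], 0.038], [[0, 0, -0.0035], [0, 0, 0], 0.038], [[0, 0, -0.0035], [0, 0, 0], 0.038]]'

```text
time: 6.2
tool_pos: [0.5637, -0.237, 0.0579]
tool_rot: [3.141, 0.0, 1.795]
contact_force: [-0.8, 0.0, -1.3]
opening: 0.0409
grip_force: 14.0
```

Run:
```python
from h import *
s=robot.observe();print(s['contact_force'],s['opening'],s['tool_pos'],s['torque'])
save('side','d3.png',crop=(220,240,360,345),k=5.6)
```

```text
[-0.82308516  0.04024037 -1.33878097] 0.0408772967357462 [ 0.56370922 -0.23695588  0.05787805] [-0.03004585 -0.120756    0.01008477]
```

View pics/d3.png

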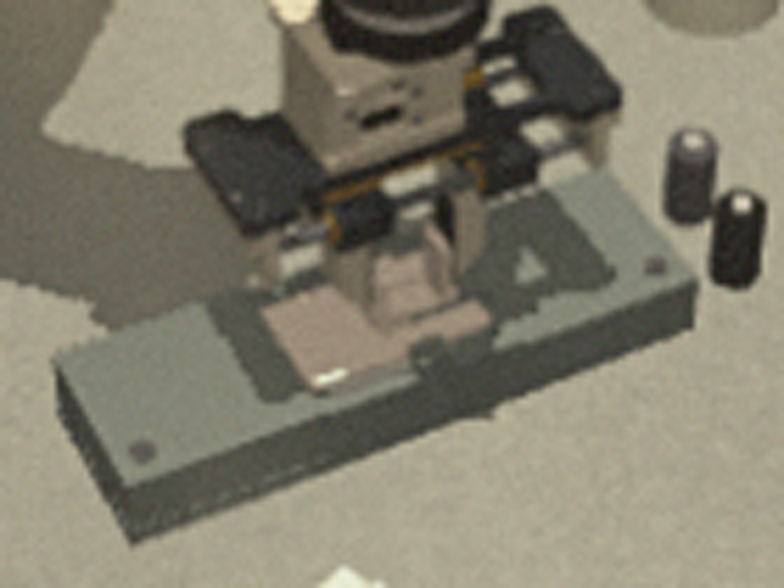

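The cover is rising level in the grip: its plate edge at (320,385) now stands clear. Next I'll feel for the lips in small steps.

Request:
arm_command --moves '[[[0, 0, -0.0004], [0, 0, 0], 0.038], [[0, 0, -0.0008], [0, 0, 0], 0.038], [[0, 0, -0.0012], [0, 0, 0], 0.038], [[0, 0, -0.0012], [0, 0, 0], 0.038], [[0, 0, -0.0012], [0, 0, 0], 0.038]]'

```text
time: 6.75
tool_pos: [0.5636, -0.2369, 0.0589]
tool_rot: [-3.142, 0.0, 1.795]
contact_force: [-0.3, -0.2, -0.9]
opening: 0.0405
grip_force: 14.0
```

Request:
arm_command --moves '[[[0, 0, -0.0004], [0, 0, 0], 0.038], [[0, 0, -0.0008], [0, 0, 0], 0.038], [[0, 0, -0.001], [0, 0, 0], 0.038], [[0, 0, -0.001], [0, 0, 0], 0.038], [[0, 0, -0.001], [0, 0, 0], 0.038]]'

```text
time: 7.25
tool_pos: [0.5636, -0.2369, 0.0599]
tool_rot: [-3.142, 0.0, 1.795]
contact_force: [0.4, -0.4, -0.6]
opening: 0.0405
grip_force: 14.0
```

Request:
arm_command --moves '[[[0, 0, -0.0004], [0, 0, 0], 0.038], [[0, 0, -0.0008], [0, 0, 0], 0.038], [[0, 0, -0.001], [0, 0, 0], 0.038], [[0, 0, -0.001], [0, 0, 0], 0.038], [[0, 0, -0.001], [0, 0, 0], 0.038]]'

```text
time: 7.75
tool_pos: [0.5636, -0.2369, 0.0608]
tool_rot: [-3.142, 0.0, 1.795]
contact_force: [0.7, -0.6, -1.9]
opening: 0.0405
grip_force: 14.0
```

Request:
arm_command --moves '[[[0, 0, -0.0004], [0, 0, 0], 0.038], [[0, 0, -0.0008], [0, 0, 0], 0.038], [[0, 0, -0.0008], [0, 0, 0], 0.038], [[0, 0, -0.0008], [0, 0, 0], 0.038], [[0, 0, -0.0008], [0, 0, 0], 0.038]]'

```text
time: 8.25
tool_pos: [0.5635, -0.2368, 0.061]
tool_rot: [-3.141, -0.0, 1.795]
contact_force: [4.4, -0.9, -13.2]
opening: 0.0408
grip_force: 14.0
```

Request:
arm_command --moves '[[[0, 0, 0.0006], [0, 0, 0], 0.038], [[0, 0, 0.0012], [0, 0, 0], 0.038], [[0, 0, 0.0017], [0, 0, 0], 0.038], [[0, 0, 0.0017], [0, 0, 0], 0.038], [[0, 0, 0.0017], [0, 0, 0], 0.038]]'

```text
time: 8.75
tool_pos: [0.5638, -0.237, 0.0608]
tool_rot: [3.141, 0.001, 1.795]
contact_force: [-0.4, 0.6, -0.4]
opening: 0.0407
grip_force: 14.0
```

Run:
```python
from h import *
s=robot.observe();print(s['contact_force'],s['opening'],s['tool_pos'],s['tool_rot'],s['torque'])
```

```text
[-0.41766541  0.62494366 -0.44887773] 0.04072530666076015 [ 0.56378021 -0.23699533  0.06081965] [3.14104776e+00 7.08551189e-04 1.79484093e+00] [-0.00633798 -0.09807633  0.02918792]
```

Request:
arm_command --moves '[[[0, 0.001, 0.0002], [0, 0, 0], 0.038], [[0, 0.002, 0.0002], [0, 0, 0], 0.038], [[0, 0.003, 0.0002], [0, 0, 0], 0.038], [[0, 0.004, 0.0002], [0, 0, 0], 0.038], [[0, 0.004, 0.0002], [0, 0, 0], 0.038]]'

```text
time: 9.25
tool_pos: [0.5677, -0.236, 0.0598]
tool_rot: [3.142, 0.0, 1.795]
contact_force: [0.5, -0.2, -1.6]
opening: 0.0406
grip_force: 14.0
```

Request:
arm_command --moves '[[[0, 0.0015, 0], [0, 0, 0], 0.038], [[0, 0.003, 0], [0, 0, 0], 0.038], [[0, 0.0045, 0], [0, 0, 0], 0.038], [[0, 0.006, 0], [0, 0, 0], 0.038], [[0, 0.0065, 0], [0, 0, 0], 0.038]]'

```text
time: 9.75
tool_pos: [0.5741, -0.2345, 0.0598]
tool_rot: [3.142, 0.0, 1.795]
contact_force: [-0.0, -0.2, -0.7]
opening: 0.0405
grip_force: 14.0
```

Request:
arm_command --moves '[[[0, 0.0015, 0], [0, 0, 0], 0.038], [[0, 0.003, 0], [0, 0, 0], 0.038], [[0, 0.0045, 0], [0, 0, 0], 0.038], [[0, 0.006, 0], [0, 0, 0], 0.038], [[0, 0.0065, 0], [0, 0, 0], 0.038]]'

```text
time: 10.25
tool_pos: [0.5804, -0.2331, 0.0598]
tool_rot: [3.142, 0.0, 1.795]
contact_force: [0.2, 1.1, -0.3]
opening: 0.0404
grip_force: 14.0
```

Run:
```python
from h import *
s=robot.observe();print(s['contact_force'],s['opening'],s['tool_pos'],s['tool_rot'],s['torque'])
save('side','d4.png',crop=(220,240,360,345),k=5.6)
```

```text
[ 0.20211753  1.06287577 -0.29152836] 0.040353248673209836 [ 0.58039153 -0.23308216  0.05982248] [3.14153137e+00 1.36007784e-04 1.79489100e+00] [-0.00109544 -0.12623113  0.00241814]
```

View pics/d4.png

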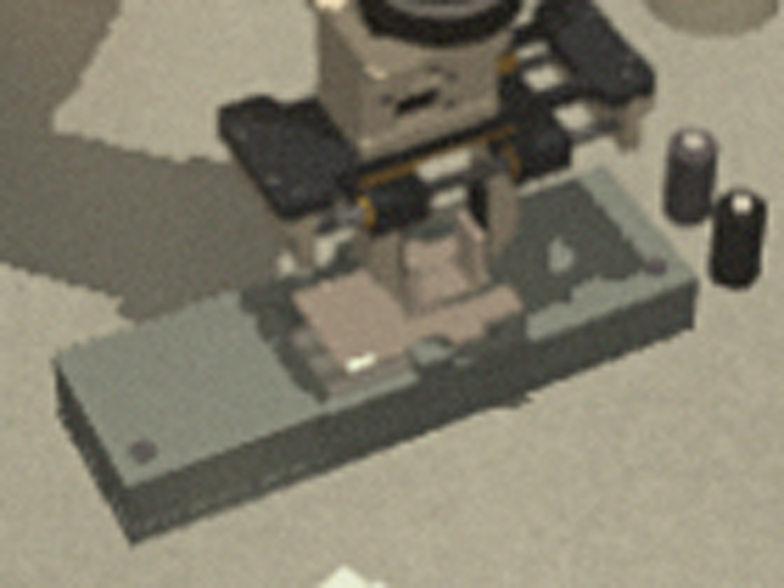

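The cover has been drawn out 17 mm, with its ear now beyond the lip at (430,350). There is no force on it, so I'll lift.

Request:
arm_command --moves '[[[0, 0, -0.001], [0, 0, 0], 0.038], [[0, 0, -0.002], [0, 0, 0], 0.038], [[0, 0, -0.003], [0, 0, 0], 0.038], [[0, 0, -0.004], [0, 0, 0], 0.038], [[0, 0, -0.005], [0, 0, 0], 0.038]]'

```text
time: 10.8
tool_pos: [0.5802, -0.2331, 0.065]
tool_rot: [3.142, 0.0, 1.795]
contact_force: [0.3, 0.4, -0.6]
opening: 0.0407
grip_force: 14.0
```

Request:
arm_command --moves '[[[0, 0, -0.01], [0, 0, 0], 0.038], [[0, 0, -0.03], [0, 0, 0], 0.038], [[0, 0, -0.055], [0, 0, 0], 0.038], [[0, 0, -0.08], [0, 0, 0], 0.038], [[0, 0, -0.1], [0, 0, 0], 0.038]]'

```text
time: 11.3
tool_pos: [0.5806, -0.2333, 0.1673]
tool_rot: [3.14, 0.001, 1.795]
contact_force: [1.1, -0.4, -0.7]
opening: 0.0408
grip_force: 14.0
```

Run:
```python
from h import *
s=robot.observe();print(s['contact_force'],s['opening'],s['tool_pos'])
plan([.56,.24,.17],1.47)
```

```text
[ 1.07686797 -0.43931475 -0.67445559] 0.0407533849005128 [ 0.58058155 -0.2332768   0.16730364]
shift [ 0.466   0.0851 -0.0033] turn [0.002 0.001 0.325] rows 9.5
```

Request:
arm_command --moves '[[[0.015, 0.003, 0], [0, 0, 0.01], 0.038], [[0.045, 0.008, 0], [0, 0, 0.03], 0.038], [[0.085, 0.015, 0], [0, 0, 0.06], 0.038], [[0.125, 0.023, 0], [0, 0, 0.09], 0.038], [[0.165, 0.03, 0], [0, 0, 0.12], 0.038]]'

```text
time: 11.8
tool_pos: [0.5727, -0.0642, 0.1657]
tool_rot: [3.141, 0.0, 1.673]
contact_force: [0.2, 0.0, -1.1]
opening: 0.0408
grip_force: 14.0
```

Run:
```python
from h import *
plan([.56,.24,.17],1.47)
```

```text
shift [ 0.3039  0.0184 -0.0044] turn [0.001 0.    0.203] rows 6.1
```

Request:
arm_command --moves '[[[0.038, 0.002, 0], [0, 0, 0.02], 0.038], [[0.076, 0.005, 0], [0, 0, 0.05], 0.038], [[0.114, 0.007, 0], [0, 0, 0.08], 0.038], [[0.15, 0.009, 0], [0, 0, 0.1], 0.038], [[0.185, 0.011, 0], [0, 0, 0.12], 0.038]]'

```text
time: 12.3
tool_pos: [0.5644, 0.1212, 0.1658]
tool_rot: [3.141, -0.0, 1.554]
contact_force: [0.3, -0.6, 0.0]
opening: 0.0407
grip_force: 14.0
```

Run:
```python
from h import *
plan([.56,.24,.17],1.47)
```

```text
shift [ 0.1187 -0.0064 -0.0042] turn [ 0.001 -0.     0.084] rows 2.4
```

Request:
arm_command --moves '[[[0.035, -0.002, 0], [0, 0, 0.03], 0.038], [[0.065, -0.003, 0], [0, 0, 0.05], 0.038], [[0.09, -0.005, 0], [0, 0, 0.07], 0.038], [[0.11, -0.006, 0], [0, 0, 0.084], 0.038], [[0.119, -0.006, 0], [0, 0, 0.084], 0.038]]'

```text
time: 12.8
tool_pos: [0.5602, 0.2405, 0.1655]
tool_rot: [3.141, -0.0, 1.473]
contact_force: [-0.2, -1.8, -1.1]
opening: 0.0409
grip_force: 14.0
```

Request:
arm_command --moves '[[[0, 0, 0.01], [0, 0, 0], 0.038], [[0, 0, 0.03], [0, 0, 0], 0.038], [[0, 0, 0.05], [0, 0, 0], 0.038], [[0, 0, 0.07], [0, 0, 0], 0.038], [[0, 0, 0.08], [0, 0, 0], 0.038]]'

```text
time: 13.3
tool_pos: [0.5595, 0.237, 0.0825]
tool_rot: [-3.138, 0.002, 1.47]
contact_force: [-0.0, -0.0, -1.0]
opening: 0.041
grip_force: 14.0
```

Run:
```python
from h import *
s=robot.observe();print(s['contact_force'],s['tool_pos'],s['tool_rot'],s['opening'])
save('side','d5.png',crop=(190,150,330,255),k=5.6)
```

```text
[-0.00108263 -0.00723955 -1.03306988] [0.55951797 0.23699673 0.08252249] [-3.13846140e+00  1.72302301e-03  1.46991181e+00] 0.04100093492384741
```

View pics/d5.png

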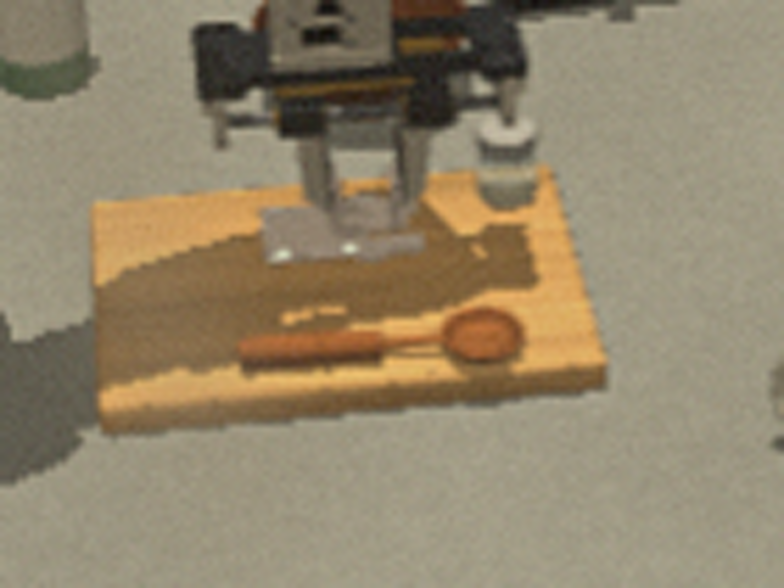

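The cover is held level above the middle of the board, at about (340,240). It is clear of the spoon (380,345) and the jar (508,160), so I'll lower it.

Request:
arm_command --moves '[[[0, 0, 0.008], [0, 0, 0], 0.038], [[0, 0, 0.016], [0, 0, 0], 0.038], [[0, 0, 0.024], [0, 0, 0], 0.038], [[0, 0, 0.03], [0, 0, 0], 0.038], [[0, 0, 0.034], [0, 0, 0], 0.038]]'

```text
time: 13.85
tool_pos: [0.5603, 0.2387, 0.0502]
tool_rot: [-3.141, 0.0, 1.471]
contact_force: [0.4, 0.5, -0.5]
opening: 0.0406
grip_force: 14.0
```

Request:
arm_command --moves '[[[0, 0, 0.001], [0, 0, 0], 0.038], [[0, 0, 0.002], [0, 0, 0], 0.038], [[0, 0, 0.003], [0, 0, 0], 0.038], [[0, 0, 0.003], [0, 0, 0], 0.038], [[0, 0, 0.003], [0, 0, 0], 0.038]]'

```text
time: 14.35
tool_pos: [0.5605, 0.2387, 0.048]
tool_rot: [3.141, -0.0, 1.471]
contact_force: [-0.1, 0.5, -1.3]
opening: 0.0409
grip_force: 14.0
```

Request:
arm_command --moves '[[[0, 0, 0.0005], [0, 0, 0], 0.038], [[0, 0, 0.001], [0, 0, 0], 0.038], [[0, 0, 0.0015], [0, 0, 0], 0.038], [[0, 0, 0.0015], [0, 0, 0], 0.038], [[0, 0, 0.0015], [0, 0, 0], 0.038]]'

```text
time: 14.85
tool_pos: [0.5605, 0.2386, 0.0463]
tool_rot: [3.142, 0.0, 1.471]
contact_force: [0.3, -0.5, -0.5]
opening: 0.0404
grip_force: 14.0
```

Request:
arm_command --moves '[[[0, 0, 0.0003], [0, 0, 0], 0.038], [[0, 0, 0.0006], [0, 0, 0], 0.038], [[0, 0, 0.0008], [0, 0, 0], 0.038], [[0, 0, 0.0008], [0, 0, 0], 0.038], [[0, 0, 0.0008], [0, 0, 0], 0.038]]'

```text
time: 15.35
tool_pos: [0.5605, 0.2386, 0.0455]
tool_rot: [3.142, 0.0, 1.471]
contact_force: [-1.0, 0.0, -0.5]
opening: 0.0403
grip_force: 14.0
```

Request:
arm_command --moves '[[[0, 0, 0.0003], [0, 0, 0], 0.038], [[0, 0, 0.0006], [0, 0, 0], 0.038], [[0, 0, 0.0008], [0, 0, 0], 0.038], [[0, 0, 0.0008], [0, 0, 0], 0.038], [[0, 0, 0.0008], [0, 0, 0], 0.038]]'

```text
time: 15.85
tool_pos: [0.5605, 0.2387, 0.0455]
tool_rot: [3.141, -0.0, 1.471]
contact_force: [-1.3, -1.2, 7.2]
opening: 0.0404
grip_force: 14.0
```

Request:
arm_command --moves '[[[0, 0, -0.0005], [0, 0, 0], 0.041], [[0, 0, -0.0005], [0, 0, 0], 0.043], [[0, 0, -0.0005], [0, 0, 0], 0.045], [[0, 0, -0.0005], [0, 0, 0], 0.047], [[0, 0, -0.0005], [0, 0, 0], 0.049]]'

```text
time: 16.35
tool_pos: [0.5602, 0.2386, 0.045]
tool_rot: [-3.141, 0.0, 1.471]
contact_force: [1.4, -0.2, 1.4]
opening: 0.0483
grip_force: 0.7
```

Request:
arm_command --moves '[[[0, 0, 0], [0, 0, 0], 0.052], [[0, 0, 0], [0, 0, 0], 0.056], [[0, 0, 0], [0, 0, 0], 0.06], [[0, 0, 0], [0, 0, 0], 0.066], [[0, 0, 0], [0, 0, 0], 0.07]]'

```text
time: 16.85
tool_pos: [0.5604, 0.2386, 0.0451]
tool_rot: [-3.141, 0.0, 1.471]
contact_force: [-0.1, -0.6, 1.0]
opening: 0.0687
grip_force: 0.0
```

Request:
arm_command --moves '[[[0, 0, -0.01], [0, 0, 0], 0.07], [[0, 0, -0.03], [0, 0, 0], 0.07], [[0, 0, -0.05], [0, 0, 0], 0.07], [[0, 0, -0.08], [0, 0, 0], 0.07], [[0, 0, -0.12], [0, 0, 0], 0.07]]'

```text
time: 17.35
tool_pos: [0.5595, 0.2383, 0.1656]
tool_rot: [-3.139, 0.001, 1.471]
contact_force: [0.7, 0.3, -0.3]
opening: 0.07
grip_force: 0.0
```

Run:
```python
from h import *
print(robot.observe()['contact_force'])
save('wrist','w2.png',k=1.42)
```

```text
[ 0.72664691  0.25609852 -0.29828825]
```

View pics/w2.png

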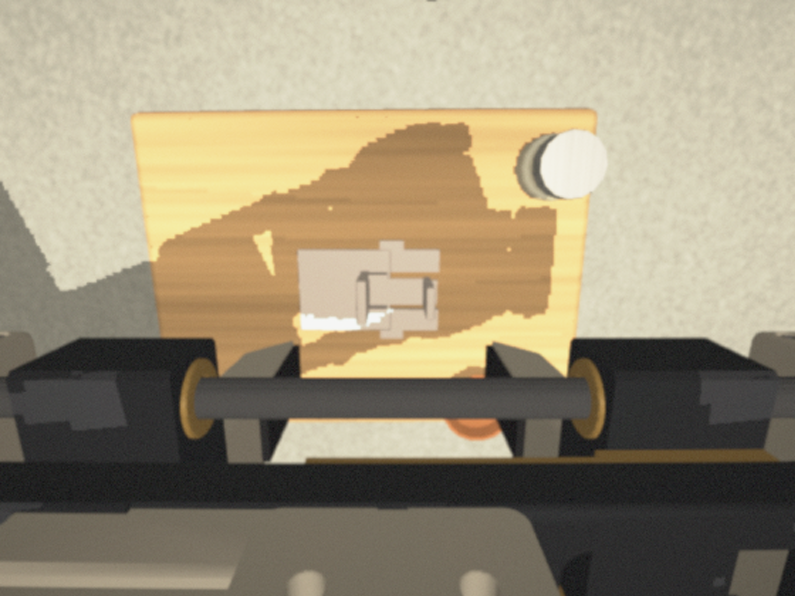

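The cover lies flat and upright at about (370,290), in the middle of the board. The jar and spoon are undisturbed and the gripper is clear, so I'll hand in.

```bash
python3 -c "
from cell import robot
print(robot.hand_in())"
```

```text
the job is handed in; nothing more can be done
None
```

The battery cover is off the lamp and lies flat and right way up in the middle of the cutting board; it is released, the arm is clear, and the job was handed in at about 17 s, with no verdict returned.

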